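Hold the dummy load's bayonet vent cap at the half-turn mark

TASK

The gallon-can dummy load is warm from a test and must breathe: put the bayonet vent cap into its neck with the lugs in the slots and press it fully home against the spring. Then turn it clockwise to the yellow half-turn mark, well short of the lock click at red, and keep hold of it: the program finishes with the gripper still holding the cap there. Leave everything else on the shelf alone.

Things in the scene. Friction and masses are not known exactly. Their poses are not given: they have to be found in the camera images.
- cap: Loose vent cap, 130 g, standing on the shelf. Origin: centre of its stem's foot, z up. Brass stem 26 mm dia, 22 long. Two lugs at the foot along +x and -x reach 21 mm from the axis, 8 wide, z 0 to 5. Dark grey disc 68 mm dia, z 22 to 28, white tick at the rim over each lug. Half a turn round it is the same cap.
- cap_bar (a point): Centre of the cap's black grip bar, 41 mm above the cap's foot. Bar 50 mm long along the cap's x (in line with the lugs), 12 thick along y, 26 tall (z 28 to 54 from the foot). Pinch it across the 12 mm from above, fingertips just above the disc.
- dummy_load: Green gallon can, 164 mm dia, lid 190 mm up, bolted down. Origin: centre of its underside, z up. On the lid: the brass neck and a coax socket 20 mm tall. Paint marks around the neck, each twice, half a turn apart: white in line with the slots (can's x), yellow 45 degrees clockwise from above (half-turn), red 90 degrees clockwise (lock).
- neck (a point): Centre of the brass neck's top rim, 220 mm above the shelf, 25 mm from the can's axis along the can's -y; axes as the can's. Neck 62 mm outside, 30 tall; opening 30 mm dia with two lug slots along +x and -x, 12 wide, to 24 mm from the axis. Fully home, the cap's disc lies on the rim, foot 22 mm below it. Lugs clear the tabs and the cap turns, clockwise only, with the foot over 18 mm below the rim.
- half_mark (a point): Middle of one of the two yellow half-turn paint marks, on the lid 46 mm from the neck's axis, at 45 degrees clockwise (from above) from the can's +x. Turning on from about 80 degrees the lugs spring up 3 mm into the lock (the click); stop at about 95.
- seal (a joint): Sprung rubber seal disc inside the neck: 0 at rest, metres pressed down, at most 0.009. It meets the cap's foot 15 mm below the rim and pushes it up with 4 N, rising to 7.5 N with the cap fully home (0.007). It holds the lugs up against the tabs if the turned cap is let up.
- copper_bar: Bystander: copper grounding bar 40 x 300 x 6 mm on two insulators, 36 mm tall overall, long along its y. Origin: centre of the underside.
- mica: Bystander: brown mica transmitting capacitor, block 45 x 62 x 30 mm with two brass studs to 44 mm. Origin: centre of the underside.
- crystal: Bystander: small silver crystal holder 10 x 21 x 22 mm. Origin: centre of the underside.
- spanner: Bystander: steel spanner 160 mm long along its x, lying flat.
- toroid: Bystander: dark ferrite ring 52 mm diameter, 14 mm tall. Origin: centre of the underside.
- ferrite_rod: Bystander: black ferrite rod 10 mm diameter, 62 mm long, in the tipped bin of the bin rack at the left side.

How it is judged:
On the way, in this order (a step that is already met when the one before it is completed fails the run):
1. the cap is pressed fully home in the neck, lugs in the slots (z of cap in the frame of neck below -0.0203 m and horizontal distance between cap and neck below 0.005 m and angle between the x axis of cap and the x axis of dummy_load, either way round below 0.25 rad), for 0.1 s.
2. the cap is turned to the yellow half-turn mark and held there (z of cap in the frame of neck below -0.0155 m and horizontal distance between cap and neck below 0.005 m and angle between the x axis of cap and the x axis of dummy_load, either way round between 0.585 and 0.985 rad and contact force between the fingers and cap above 1 N), for 0.3 s.
At the end, for the whole second after the job is handed in: The cap is upright in the neck with its lugs under the tabs (foot at least 15.5 mm below the rim, axis within 5 mm of the neck's), turned 45 degrees from the slots within 11.5 degrees, still, and gripped by the fingers with more than 1 N (all of step 2 and angle between cap's own z axis and vertical below 0.12 rad and angular speed of cap below 0.1 rad/s and linear speed of cap below 0.02 m/s); the arm keeps its last pose, push and grip.
It fails at once if the cap is turned on to the lock click (horizontal distance between cap and neck below 0.008 m and z of cap in the frame of neck below -0.012 m and angle between the x axis of cap and the x axis of dummy_load, either way round above 1.3 rad).
It fails at once if something else on the shelf is disturbed (distance of any of copper_bar, mica, crystal, spanner, toroid, ferrite_rod from where it was at the start of the episode above 0.015 m).
It also fails if it takes over 45 s, if anything falls off the work surface, if the arm or the gripper's body presses on something with over 40 N, if the wrist force passes 120 N, or if a joint passes its speed limit or range.

ROBOT

A 6-joint arm with a two-finger parallel gripper is mounted at the origin on the work surface. World frame = base frame: x ahead of the robot, y to its left, z up, the work surface at z = 0. Lengths are in m, angles in rad, forces in N, time in s.
With the tool pointing down it reaches from about 0.3 to 0.875 m from the base axis. Payload 6.4 kg.
Tool frame: the origin (TCP) lies at the very end of the fingers, on their centre line; the grasp point (between the pads) lies ctrl.grip_point_offset behind it (ctrl.grip_point_offset is the distance from the TCP to the grasp point, in m); z points along the fingers, x is the direction in which the jaws open and shut, and the axes are right-handed (so a half turn about z gives the same grasp; the last joint's range is limited). The gripper opens to 85 mm and grips with 20 to 120 N. Pads are 22 mm wide; open, the fingers measure 114 mm over their backs; the gripper's body (76 mm by 85 mm) begins 54 mm behind the grasp point. The pads swing forward as they close: fully open they stand 13 mm farther back than shut.
Start: joints at [0.912, 0.181, 1.607, -0, 1.354, -0.206], TCP at [0.252, 0.517, 0.231] pointing down, gripper open.
Joint ranges: [-2.99, 2.99], [-0.89, 2.07], [0.3, 2.58], [-1.14, 4.28], [0, 2.63], [-3.12, 3.12]. Speed limits (rad/s): [2.57, 2.57, 3.01, 3.14, 3.14, 3.14].

INTERFACE

Orientations are given as a unit quaternion [w, x, y, z].
In Python, from bench import get_obs, viewer, workorder, ctrl gives the robot as it stands. The module is installed in compiled form; this text tells all that it offers.
- The arm moves only by the tool move_arm, never from a script. Its argument "increments" is a list of rows, each an object of numbers: "tx", "ty", "tz": the shift along the tool's x, y, z in m; "turn": the turn about the tool's z in degrees. A call has 1 to 20 rows; each row is the pose to reach, as a shift and turn from the pose commanded when the call began, along the tool's axes at that moment; what a row does not reach only later rows make up. A row lasts 1/12 s, in which the tool goes at most 41.7 mm and 7.16 degrees, less where a joint would pass 70% of its speed; a pose out of reach is approached as far as the arm can. A call with a gripper value outside its range is refused whole. "gripper" is the opening, from 0 (shut) to 1 (fully open), set as the call begins (left out, the last holds). The fingers move at their own pace and stop on an object; the grip force is fixed at half the most. Time passes only in rows, so rows that repeat a pose let the fingers close. It gives the time, the measured TCP pose, the force and the opening at its end, in the units of the state.
- get_obs(): the state, without advancing time (a new reading comes with each control period).
- viewer.camera(name): name is "side" or "top" or "wrist"; returns (picture, depth): 420x560x3 uint8, red, green, blue; 420x560 float32, m along the optical axis (not along the pixel's ray), 0 where there is no reading.
- viewer.get_calibration(name): a dict with "intrinsics" (3x3 intrinsics, pixels), "k1" (the pictures are not rectified: a ray, as slopes to the right and down, at radius r is drawn at 1 + k1 r^2 times it, then the intrinsics apply), "origin" and "attitude" of the camera in the world. Camera axes: x right, y up, looking along -z (the intrinsics and any distortion apply to the point x, -y, -z); pixel columns grow to the right and rows downward; lengths in m; the calibration is good to about 2 mm. A picture is of the moment at which its call begins: read the wrist's pose just before it. get_calibration takes no time and is no camera call; for the wrist camera it gives the pose at the moment of the call.
- workorder.hand_in(): hands the job in, once; it reports no verdict.
The state is a dict: "time_s": time; "q": joint angles; "dq": joint speeds; "joint_efforts": joint torques, N m; "eef_pos": TCP position; "eef_rot": TCP orientation; "wrist_force": force on the tool from outside, world axes, zero at the start; "torque": the same for the moment, N m; "opening": opening from 0.0 (shut) to 1.0 (fully open).
Only numpy, scipy, OpenCV 4.12 (cv2) and the standard library are available. Lean on these libraries where they do the work, as an engineer would, in place of code of your own. Each camera call takes 0.05 s, during which the arm holds its last target.

## Working session

There is one attempt and no reset: what is moved stays moved. The work goes in short steps, Python scripts to look and compute and a tool call to move; the robot and the scene stay as the last step left them, time stands still between calls to the robot, and variables do not carry over. Pictures are saved under pics/ and viewed, and the job is handed in when it is done.

Besides the shell and the picture viewer there is one more tool, called after "Emit:" as name(argument=value, ...) on one line, values as JSON. move_arm: Moves the arm, as the interface text tells. Its arguments: {"type":"object","properties":{"increments":{"type":"array"},"gripper":{"type":"number"}},"required":["increments"]}

```bash
mkdir -p pics
cat > h.py <<'E'
import numpy as np, cv2
from scipy.spatial.transform import Rotation as R
from bench import get_obs, viewer, workorder, ctrl
def rot(a):
    a=np.array(a,float)
    if a.shape==(3,3): return a
    return R.from_quat([a[1],a[2],a[3],a[0]]).as_matrix()
def ray(c,u,v):
    K=np.array(c["intrinsics"]);k1=c["k1"]
    d=np.array([(u-K[0,2])/K[0,0],(v-K[1,2])/K[1,1]]);s=d.copy()
    for _ in range(30): s=d/(1+k1*(s@s))
    return np.array(c["origin"]),rot(c["attitude"])@np.array([s[0],-s[1],-1])
def onplane(c,u,v,z):
    o,d=ray(c,u,v); return o+d*(z-o[2])/d[2]
def proj(c,P):
    p=rot(c["attitude"]).T@(np.array(P)-np.array(c["origin"])); K=np.array(c["intrinsics"])
    s=np.array([p[0],-p[1]])/-p[2]; s=s*(1+c["k1"]*(s@s))
    return K[0,0]*s[0]+K[0,2],K[1,1]*s[1]+K[1,2]
def pt(c,u,v,dep):
    o,d=ray(c,u,v); return o+d*dep
def shot(n,f):
    c=viewer.get_calibration(n); im,d=viewer.camera(n)
    cv2.imwrite(f"pics/{f}.png",im[:,:,::-1]); np.savez(f"{f}.npz",im=im,d=d); return c,im,d
E
python3 - <<'E'
from h import *
import pickle
o=get_obs();print(o, ctrl.grip_point_offset)
C={}
for n in["side","top","wrist"]:
    c,im,d=shot(n,n+"0");C[n]=c;print(n,c)
pickle.dump(C,open("C.pkl","wb"))
E
```

```text
{'time_s': 0.0, 'q': array([ 9.11691889e-01,  1.81503222e-01,  1.60802555e+00, -1.88507806e-05,
        1.35380153e+00, -2.06303812e-01]), 'dq': array([-0.00035538, -0.00066797, -0.00067451,  0.00041937, -0.00100626,
       -0.00090475]), 'joint_efforts': array([ 1.76250622e-03, -4.44876873e+01, -3.51337123e+01, -1.78186465e-04,
        9.17329366e-03, -6.02221590e-06]), 'eef_pos': array([0.25119547, 0.51660636, 0.23039694]), 'eef_rot': array([ 3.08752350e-04,  8.47785613e-01,  5.30338382e-01, -8.12167136e-04]), 'wrist_force': array([-0.00090029, -0.60470289,  0.18572132]), 'torque': array([-0.01796029,  0.01289342, -0.00100943]), 'opening': 1.0001697489998955} 0.0187
side {'intrinsics': array([[528.65628553,   0.        , 292.2623322 ],
       [  0.        , 528.65628553, 211.28929889],
       [  0.        ,   0.        ,   1.        ]]), 'k1': -0.013183745138561426, 'origin': array([0.54497686, 1.10569807, 0.94139536]), 'attitude': array([-0.00568579, -0.00995955,  0.43392848,  0.90087433])}
top {'intrinsics': array([[397.29326267,   0.        , 269.8747362 ],
       [  0.        , 397.29326267, 204.6915711 ],
       [  0.        ,   0.        ,   1.        ]]), 'k1': -0.08186351778402153, 'origin': array([0.53342326, 0.12481104, 1.10595946]), 'attitude': array([-0.70197808, -0.0211064 ,  0.02277659,  0.71152127])}
wrist {'intrinsics': array([[317.77239194,   0.        , 278.81728928],
       [  0.        , 317.77239194, 209.74211908],
       [  0.        ,   0.        ,   1.        ]]), 'k1': -0.06620148514268608, 'origin': array([0.18730539, 0.54669586, 0.37313692]), 'attitude': array([ 0.83939481, -0.11832874, -0.07365272,  0.52534744])}
```

View pics/top0.png

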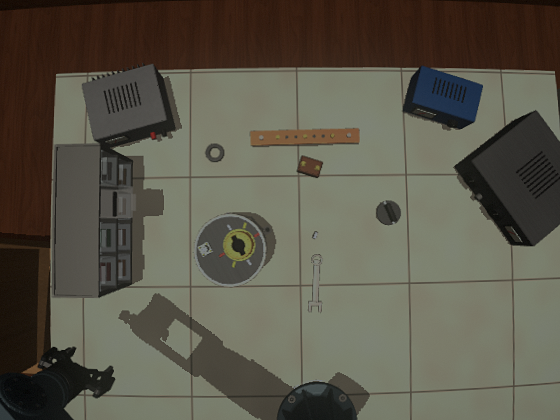

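View pics/side0.png

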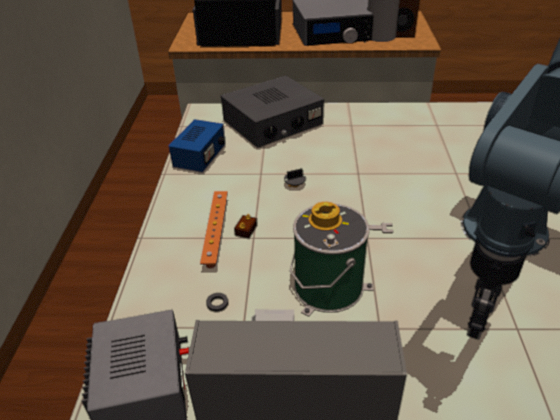

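View pics/wrist0.png

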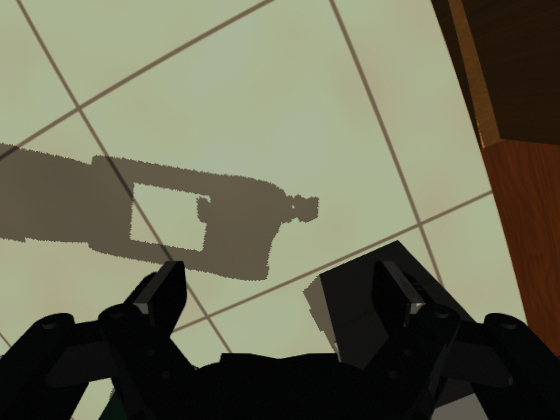

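Top view: cap at about (388,212), can neck at about (239,245), spanner, crystal and mica between them. I'll enlarge both.

Run:
```python
from h import *
import pickle
C=pickle.load(open("C.pkl","rb"));c=C["top"]
z=np.load("top0.npz");im=z["im"];d=z["d"]
a=cv2.resize(im[205:290,190:280],None,fx=6,fy=6,interpolation=cv2.INTER_CUBIC)
b=cv2.resize(im[190:235,365:410],None,fx=5,fy=5,interpolation=cv2.INTER_CUBIC)
W=np.zeros((510,800,3),np.uint8);W[:,:540]=a;W[:225,560:785]=b
cv2.imwrite("pics/crop.png",W[:,:,::-1])
print("cap",onplane(c,388,212,.028),"neck",onplane(c,239,245,.22),onplane(c,231,249,.19))
for n,p in dict(mica=(310,166,.03),crystal=(315,235,.02),sp1=(317,258,0),sp2=(315,310,0),bar=(305,137,.03)).items(): print(n,onplane(c,*p[:2],p[2]))
for u,v in[(388,212),(380,212),(239,245),(250,252),(215,265)]: print(u,v,pt(c,u,v,d[v,u]))
```

```text
cap [ 0.57601249 -0.20121548  0.028     ] neck [0.49962547 0.19218731 0.22      ] [0.48953826 0.21295982 0.19      ]
mica [0.7048151  0.01064469 0.03      ]
crystal [ 5.16330177e-01 -2.93655188e-04  2.00000000e-02]
sp1 [ 0.45223592 -0.00697063  0.        ]
sp2 [0.30893287 0.00100312 0.        ]
bar [0.7855667  0.02264773 0.03      ]
388 212 [ 0.57521411 -0.19510381  0.04820736]
380 212 [ 0.57633057 -0.17900784  0.0280202 ]
239 245 [0.49911093 0.19321305 0.20651202]
250 252 [0.48235336 0.1691709  0.19392987]
215 265 [0.45337089 0.25003323 0.19051191]
```

View pics/crop.png

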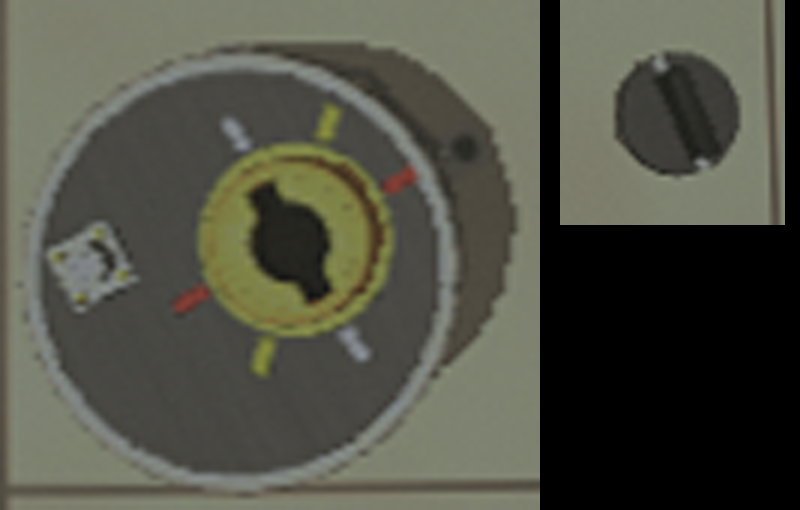

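Run:
```python
from h import *
import pickle
C=pickle.load(open("C.pkl","rb"))
def blobs(m,box,mn=3):
    u0,v0,u1,v1=box;k=np.zeros(m.shape,np.uint8);k[v0:v1,u0:u1]=m[v0:v1,u0:u1]
    n,l,s,ce=cv2.connectedComponentsWithStats(k,connectivity=8)
    return [(tuple(ce[i].round(2)),s[i,4]) for i in range(1,n) if s[i,4]>=mn]
for n,bn,bc in[("top",(190,205,280,290),(370,195,406,230)),("side",(285,195,375,260),(275,160,315,195))]:
    c=C[n];z=np.load(n+"0.npz");im=z["im"]
    hsv=cv2.cvtColor(im,cv2.COLOR_RGB2HSV);H,S,V=[hsv[:,:,i].astype(int) for i in range(3)]
    red=((H<8)|(H>172))&(S>110)&(V>70)
    yel=(H>18)&(H<36)&(S>110)&(V>80)
    wh=(S<45)&(V>115)
    for nm,m in[("red",red),("yel",yel),("wh",wh)]:
        for ce,a in blobs(m,bn): print(n,nm,ce,a,onplane(c,*ce,.19)[:2].round(4),onplane(c,*ce,.22)[:2].round(4))
    for ce,a in blobs(wh,bc,1): print(n,"tick",ce,a,onplane(c,*ce,.028)[:2].round(4))
    if n=="top":
        dk=(V<100);u0,v0,u1,v1=bc;k=np.zeros(dk.shape,np.uint8);k[v0:v1,u0:u1]=dk[v0:v1,u0:u1]
        cn=max(cv2.findContours(k,0,1)[0],key=cv2.contourArea);e=cv2.fitEllipse(cn);print("disc",e,onplane(c,*e[0],.028),onplane(c,*e[0],.022))
    cv2.imwrite(f"pics/{n}z.png",cv2.resize(im[bn[1]:bn[3],bn[0]:bn[2]],None,fx=6,fy=6,interpolation=cv2.INTER_CUBIC)[:,:,::-1])
    cv2.imwrite(f"pics/{n}c.png",cv2.resize(im[bc[1]:bc[3],bc[0]:bc[2]],None,fx=10,fy=10,interpolation=cv2.INTER_CUBIC)[:,:,::-1])
```

```text
top red (np.float64(256.14), np.float64(234.64)) 14 [0.5217 0.1548] [0.5221 0.1538]
top red (np.float64(221.4), np.float64(254.47)) 15 [0.4773 0.2352] [0.4791 0.2316]
top yel (np.float64(244.08), np.float64(225.08)) 12 [0.5441 0.1823] [0.5437 0.1804]
top yel (np.float64(238.91), np.float64(244.59)) 464 [0.4994 0.1947] [0.5005 0.1924]
top yel (np.float64(233.43), np.float64(263.86)) 14 [0.4555 0.2077] [0.458 0.205]
top wh (np.float64(235.82), np.float64(240.72)) 2799 [0.5084 0.2017] [0.5092 0.1992]
top wh (np.float64(228.55), np.float64(226.91)) 11 [0.5403 0.2182] [0.5401 0.2151]
top wh (np.float64(203.78), np.float64(249.38)) 68 [0.4894 0.2757] [0.4908 0.2708]
top wh (np.float64(208.0), np.float64(245.0)) 3 [0.4993 0.2659] [0.5004 0.2613]
top wh (np.float64(248.45), np.float64(262.09)) 11 [0.4591 0.1732] [0.4615 0.1716]
top wh (np.float64(239.46), np.float64(288.31)) 202 [0.3995 0.1945] [0.4039 0.1922]
top tick (np.float64(387.23), np.float64(211.8)) 758 [ 0.5766 -0.1991]
disc ((387.8792724609375, 212.30557250976562), (23.29611587524414, 24.696989059448242), 80.94773864746094) [ 0.57
[... 1869 characters left out ...]
side tick (np.float64(307.96), np.float64(166.45)) 132 [ 0.534  -0.2632]
side tick (np.float64(299.0), np.float64(163.0)) 1 [ 0.562  -0.2826]
side tick (np.float64(282.0), np.float64(164.0)) 1 [ 0.6151 -0.277 ]
side tick (np.float64(287.0), np.float64(164.0)) 1 [ 0.5994 -0.2769]
side tick (np.float64(284.5), np.float64(171.0)) 2 [ 0.6061 -0.2381]
side tick (np.float64(289.0), np.float64(170.0)) 1 [ 0.5924 -0.2436]
side tick (np.float64(280.12), np.float64(185.9)) 196 [ 0.6166 -0.1601]
side tick (np.float64(309.47), np.float64(181.37)) 110 [ 0.5299 -0.1833]
side tick (np.float64(292.0), np.float64(191.0)) 1 [ 0.5811 -0.1348]
side tick (np.float64(290.0), np.float64(194.0)) 1 [ 0.5866 -0.1202]
```

View pics/sidez.png

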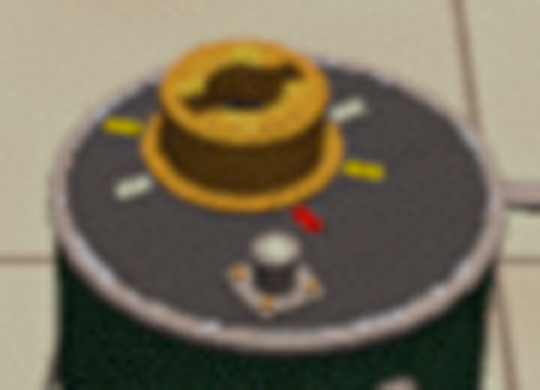

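View pics/sidec.png

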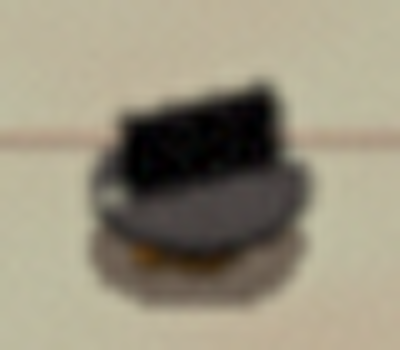

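Cap at about (0.575, −0.201) with its x at about 23°; neck at about (0.4995, 0.194) with the can's x at about 29°. The side and top views disagree by about 4 mm in y, so I'll refine with the wrist camera.

```bash
cat >> h.py <<'E'
def tool():
    o=get_obs(); return np.array(o["eef_pos"]),rot(o["eef_rot"]),o
def plan(P,ang=None):
    p,M,o=tool(); d=M.T@(np.array(P)-p)
    a=np.degrees(np.arctan2(M[1,0],M[0,0])); t=None
    if ang is not None:
        t=(a-ang+180)%360-180
    print("at",p.round(4),"ang",round(a,2),"tilt",M[:,2].round(4),"-> tx,ty,tz",d.round(4),"turn",t)
E
python3 - <<'E'
from h import *
plan([.252,.517,.33]); plan([.575,-.201,.33],113.3); plan([.575,-.201,.13],113.3)
c=viewer.get_calibration("wrist"); p,M,o=tool()
for dz in(0,.05,.1,.15,.2): print(dz,proj(c,p+[0,0,-dz]))
E
```

```text
at [0.2513 0.5167 0.2306] ang 64.06 tilt [-8.0e-04 -1.1e-03 -1.0e+00] -> tx,ty,tz [ 0.0004  0.0005 -0.0994] turn None
at [0.2513 0.5167 0.2306] ang 64.06 tilt [-8.0e-04 -1.1e-03 -1.0e+00] -> tx,ty,tz [-0.5039  0.6051 -0.0989] turn -49.24454423125087
at [0.2513 0.5167 0.2306] ang 64.06 tilt [-8.0e-04 -1.1e-03 -1.0e+00] -> tx,ty,tz [-0.5036  0.6051  0.1011] turn -49.24454423125087
0 (np.float64(280.90239818881196), np.float64(267.4632367094686))
0.05 (np.float64(280.45116831345587), np.float64(232.56897165716944))
0.1 (np.float64(280.16959944714495), np.float64(210.87866043021995))
0.15 (np.float64(279.9774815208202), np.float64(196.1154711056434))
0.2 (np.float64(279.8381415954002), np.float64(185.42633762110995))
```

Emit:
move_arm(increments=[{"tz":-0.04},{"tz":-0.08},{"tx":-0.02,"ty":0.025,"tz":-0.1,"turn":-3},{"tx":-0.05,"ty":0.06,"tz":-0.1,"turn":-6},{"tx":-0.075,"ty":0.09,"tz":-0.1,"turn":-10},{"tx":-0.1,"ty":0.12,"tz":-0.1,"turn":-13},{"tx":-0.125,"ty":0.15,"tz":-0.1,"turn":-16},{"tx":-0.15,"ty":0.18,"tz":-0.1,"turn":-19},{"tx":-0.175,"ty":0.21,"tz":-0.1,"turn":-22},{"tx":-0.2,"ty":0.24,"tz":-0.1,"turn":-25},{"tx":-0.225,"ty":0.27,"tz":-0.1,"turn":-28},{"tx":-0.25,"ty":0.3,"tz":-0.1,"turn":-31},{"tx":-0.275,"ty":0.33,"tz":-0.1,"turn":-34},{"tx":-0.3,"ty":0.36,"tz":-0.1,"turn":-37},{"tx":-0.325,"ty":0.39,"tz":-0.1,"turn":-40},{"tx":-0.35,"ty":0.42,"tz":-0.1,"turn":-43},{"tx":-0.375,"ty":0.45,"tz":-0.1,"turn":-46},{"tx":-0.4,"ty":0.48,"tz":-0.1,"turn":-49},{"tx":-0.425,"ty":0.51,"tz":-0.1,"turn":-49},{"tx":-0.45,"ty":0.54,"tz":-0.1,"turn":-49}])

```text
validation failed for argument at $.in...
```

Run:
```python
from h import *
plan([.575,-.201,.14],113.3);print(get_obs()["time_s"])
```

```text
at [0.2513 0.5167 0.2306] ang 64.06 tilt [-8.0e-04 -1.1e-03 -1.0e+00] -> tx,ty,tz [-0.5036  0.6051  0.0911] turn -49.24454423125087
0.15
```

Emit:
move_arm(increments=[{"tx":0,"ty":0,"tz":-0.04,"turn":0}])

```text
time_s: 0.23
eef_pos: [0.2487, 0.5132, 0.2628]
eef_rot: [0.003, 0.848, 0.53, -0.008]
wrist_force: [-0.3, 0.5, -1.2]
opening: 0.999
```

Emit:
move_arm(increments=[{"tx":0,"ty":0,"tz":-0.04,"turn":0},{"tx":-0.02,"ty":0.025,"tz":-0.06,"turn":-3},{"tx":-0.05,"ty":0.06,"tz":-0.06,"turn":-6},{"tx":-0.075,"ty":0.09,"tz":-0.06,"turn":-10},{"tx":-0.1,"ty":0.12,"tz":-0.06,"turn":-13},{"tx":-0.125,"ty":0.15,"tz":-0.06,"turn":-16},{"tx":-0.15,"ty":0.18,"tz":-0.06,"turn":-19},{"tx":-0.175,"ty":0.21,"tz":-0.06,"turn":-22},{"tx":-0.2,"ty":0.24,"tz":-0.06,"turn":-25},{"tx":-0.225,"ty":0.27,"tz":-0.06,"turn":-28},{"tx":-0.25,"ty":0.3,"tz":-0.06,"turn":-31},{"tx":-0.275,"ty":0.33,"tz":-0.06,"turn":-34},{"tx":-0.3,"ty":0.36,"tz":-0.06,"turn":-37},{"tx":-0.325,"ty":0.39,"tz":-0.06,"turn":-40},{"tx":-0.35,"ty":0.42,"tz":-0.06,"turn":-43},{"tx":-0.375,"ty":0.45,"tz":-0.06,"turn":-46},{"tx":-0.4,"ty":0.48,"tz":-0.06,"turn":-49},{"tx":-0.425,"ty":0.51,"tz":-0.06,"turn":-49},{"tx":-0.45,"ty":0.54,"tz":-0.06,"turn":-49},{"tx":-0.475,"ty":0.57,"tz":-0.04,"turn":-49}])

```text
time_s: 1.9
eef_pos: [0.5576, -0.1606, 0.3157]
eef_rot: [0.003, 0.552, 0.834, 0.0]
wrist_force: [1.2, 0.9, 1.0]
opening: 1.005
```

Run:
```python
from h import *
plan([.575,-.201,.14],113.3);print(get_obs()["time_s"])
```

```text
at [ 0.5576 -0.1606  0.3157] ang 113.03 tilt [ 0.006  -0.0032 -1.    ] -> tx,ty,tz [-0.043  -0.0005  0.176 ] turn -0.2723400808666838
1.9
```

Emit:
move_arm(increments=[{"tx":-0.02,"ty":0,"tz":0.03,"turn":0},{"tx":-0.043,"ty":0,"tz":0.06,"turn":0},{"tx":-0.043,"ty":0,"tz":0.09,"turn":0},{"tx":-0.043,"ty":0,"tz":0.12,"turn":0},{"tx":-0.043,"ty":0,"tz":0.15,"turn":0},{"tx":-0.043,"ty":0,"tz":0.17,"turn":0},{"tx":-0.043,"ty":0,"tz":0.17,"turn":0},{"tx":-0.043,"ty":0,"tz":0.17,"turn":0}])

```text
time_s: 2.57
eef_pos: [0.5715, -0.1967, 0.1411]
eef_rot: [-0.002, 0.552, 0.834, -0.0]
wrist_force: [-0.8, 0.8, 0.9]
opening: 1.003
```

Run:
```python
from h import *
plan([.575,-.201,.14],113.3);c,im,d=shot("wrist","w1");import pickle;pickle.dump(c,open("w1.pkl","wb"))
```

```text
at [ 0.5715 -0.1967  0.1411] ang 113.05 tilt [-0.0028  0.0016 -1.    ] -> tx,ty,tz [-0.0053  0.0016  0.0011] turn -0.24546493600757913
```

View pics/w1.png

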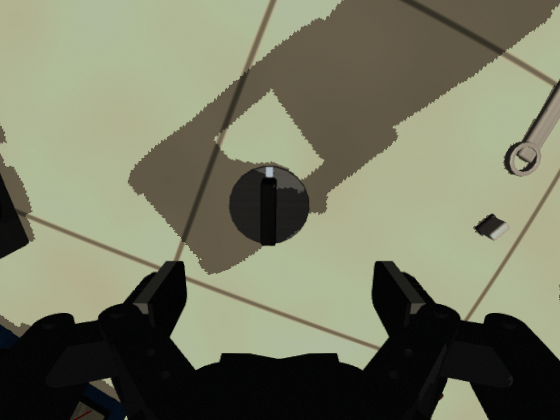

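```bash
cat > cap.py <<'E'
from h import *
def capfit(c,im,box,disc_z,bar_z):
    u0,v0,u1,v1=box
    V=cv2.cvtColor(im,cv2.COLOR_RGB2GRAY)
    k=np.zeros(V.shape,np.uint8);k[v0:v1,u0:u1]=(V[v0:v1,u0:u1]<75)
    cn=max(cv2.findContours(k,0,1)[0],key=cv2.contourArea);h=cv2.convexHull(cn);e=cv2.fitEllipse(h)
    print("disc",e,onplane(c,*e[0],disc_z).round(4))
    b=np.zeros(V.shape,np.uint8);b[v0:v1,u0:u1]=(V[v0:v1,u0:u1]<30)
    cn=max(cv2.findContours(b,0,1)[0],key=cv2.contourArea);r=cv2.minAreaRect(cn);print("bar",r)
    P=[onplane(c,*q,bar_z) for q in cv2.boxPoints(r)]
    print("bar c",np.mean(P,0).round(4))
    for i in range(2):
        w=P[i+1]-P[i];print(np.linalg.norm(w).round(4),np.degrees(np.arctan2(w[1],w[0])).round(2))
E
python3 - <<'E'
from cap import *
import pickle
c=pickle.load(open("w1.pkl","rb"));im=np.load("w1.npz")["im"];d=np.load("w1.npz")["d"]
capfit(c,im,(225,155,320,250),.028,.054)
print(d[205,269],d[235,250],pt(c,269,205,d[205,269]),pt(c,250,220,d[220,250]),pt(c,269,173,d[173,269]),proj(c,[.575,-.201,.028]))
cv2.imwrite("pics/w1z.png",cv2.resize(im[155:255,220:320],None,fx=6,fy=6,interpolation=cv2.INTER_CUBIC)[:,:,::-1])
E
```

```text
disc ((268.6163024902344, 204.5488739013672), (79.44524383544922, 80.65116119384766), 71.10651397705078) [ 0.5726 -0.2054  0.028 ]
bar ((279.0087890625, 214.04498291015625), (53.72734451293945, 66.81057739257812), 15.461219787597656)
bar c [ 0.5704 -0.1971  0.054 ]
0.0523 -173.05
0.0396 97.41
0.23906165 0.27169487 [ 0.56629876 -0.20691222  0.05305207] [ 0.59116808 -0.21469295  0.02815974] [ 0.54770141 -0.21534311  0.02967836] (np.float64(272.3404308470702), np.float64(209.1093528329267))
```

View pics/w1z.png

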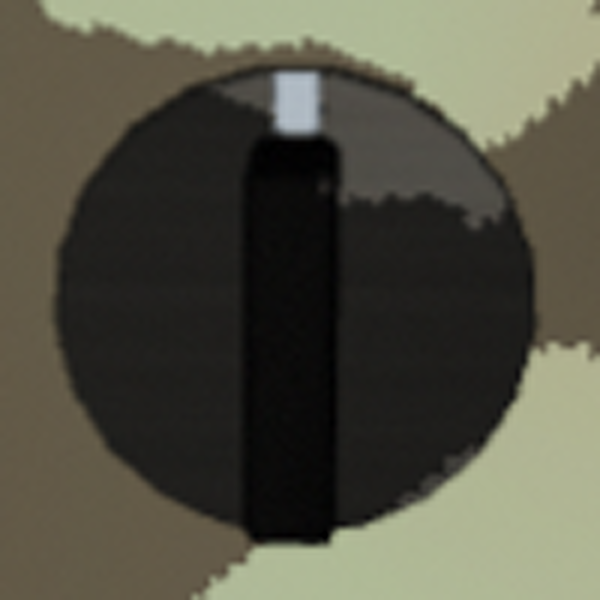

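Emit:
move_arm(increments=[{"tx":0,"ty":0,"tz":0,"turn":0},{"tx":0,"ty":0,"tz":0,"turn":0}])

```text
time_s: 2.78
eef_pos: [0.5736, -0.1978, 0.1446]
eef_rot: [0.002, 0.551, 0.834, 0.0]
wrist_force: [-0.4, -0.1, -0.0]
opening: 1.0
```

Run:
```python
from cap import *
plan([.573,-.2045,.032],113.05)
c,im,d=shot("wrist","w2")
capfit(c,im,(215,145,330,260),.028,.054);plan([.573,-.2045,.032],113.05)
```

```text
at [ 0.5736 -0.1978  0.1446] ang 113.07 tilt [ 0.0033 -0.0019 -1.    ] -> tx,ty,tz [-0.0056 -0.0034  0.1126] turn 0.01738814079371309
disc ((271.7970886230469, 201.08505249023438), (78.60836029052734, 79.77153778076172), 84.54727172851562) [ 0.5725 -0.2053  0.028 ]
bar ((281.3081359863281, 210.40744018554688), (54.464778900146484, 65.8167495727539), 15.751173973083496)
bar c [ 0.5707 -0.1976  0.054 ]
0.052 -173.26
0.0406 97.23
at [ 0.5734 -0.1977  0.1444] ang 113.06 tilt [ 0.003  -0.0018 -1.    ] -> tx,ty,tz [-0.0057 -0.0033  0.1124] turn 0.01470149924642783
```

Emit:
move_arm(increments=[{"tx":-0.003,"ty":-0.002,"tz":0.02,"turn":0},{"tx":-0.006,"ty":-0.0035,"tz":0.045,"turn":0},{"tx":-0.006,"ty":-0.0035,"tz":0.07,"turn":0},{"tx":-0.006,"ty":-0.0035,"tz":0.09,"turn":0},{"tx":-0.006,"ty":-0.0035,"tz":0.102,"turn":0},{"tx":-0.006,"ty":-0.0035,"tz":0.107,"turn":0},{"tx":-0.006,"ty":-0.0035,"tz":0.107,"turn":0},{"tx":-0.006,"ty":-0.0035,"tz":0.107,"turn":0}])

```text
time_s: 3.5
eef_pos: [0.5723, -0.2045, 0.0365]
eef_rot: [0.001, 0.551, 0.834, 0.0]
wrist_force: [0.1, -0.7, -0.1]
opening: 1.0
```

Run:
```python
from cap import *
plan([.573,-.2045,.032],113.05)
c,im,d=shot("wrist","w3");plan([.573,-.205,.032],113.05)
```

```text
at [ 0.5723 -0.2045  0.0365] ang 113.07 tilt [ 1.5e-03 -9.0e-04 -1.0e+00] -> tx,ty,tz [-0.0003  0.0006  0.0045] turn 0.016421062422864452
at [ 0.5726 -0.2047  0.0369] ang 113.06 tilt [ 0.0023 -0.0014 -1.    ] -> tx,ty,tz [-0.0004  0.0002  0.0049] turn 0.012648384273518332
```

View pics/w3.png

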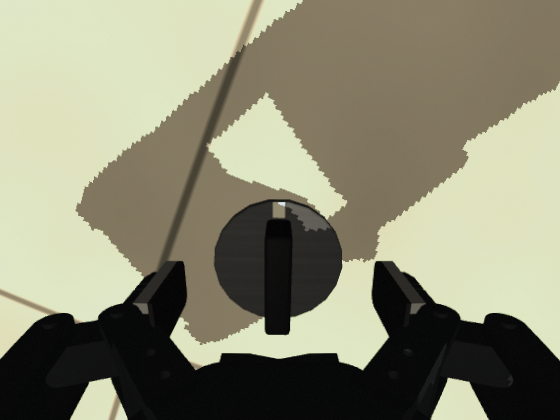

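Bar is at u≈278 between pads at 185 and 372 (mid 278.5), and the disc centre is at (278.5,259). That's centred, so lower 5 mm and close.

Emit:
move_arm(increments=[{"tx":0,"ty":0,"tz":0.003,"turn":0},{"tx":0,"ty":0,"tz":0.005,"turn":0},{"tx":0,"ty":0,"tz":0.005,"turn":0},{"tx":0,"ty":0,"tz":0.005,"turn":0}])

```text
time_s: 3.88
eef_pos: [0.5715, -0.2041, 0.0305]
eef_rot: [0.0, 0.551, 0.834, -0.0]
wrist_force: [-0.5, 0.5, 0.5]
opening: 1.0
```

Emit:
move_arm(gripper=0, increments=[{"tx":0,"ty":0,"tz":0,"turn":0},{"tx":0,"ty":0,"tz":0,"turn":0},{"tx":0,"ty":0,"tz":0,"turn":0},{"tx":0,"ty":0,"tz":0,"turn":0},{"tx":0,"ty":0,"tz":0,"turn":0},{"tx":0,"ty":0,"tz":0,"turn":0},{"tx":0,"ty":0,"tz":0,"turn":0},{"tx":0,"ty":0,"tz":0,"turn":0},{"tx":0,"ty":0,"tz":0,"turn":0},{"tx":0,"ty":0,"tz":0,"turn":0}])

```text
time_s: 4.72
eef_pos: [0.5714, -0.2041, 0.0303]
eef_rot: [-0.0, 0.552, 0.834, -0.0]
wrist_force: [-0.0, 0.1, -0.3]
opening: 0.126
```

Run:
```python
from cap import *
plan([.573,-.2045,.032],113.05);print(get_obs()["opening"],get_obs()["wrist_force"])
c,im,d=shot("wrist","w4")
```

```text
at [ 0.5714 -0.2041  0.0303] ang 113.06 tilt [-0. -0. -1.] -> tx,ty,tz [-0.001   0.0013 -0.0017] turn 0.008832543622020239
0.1259488755343839 [-0.015426    0.11720176 -0.28243381]
```

View pics/w4.png

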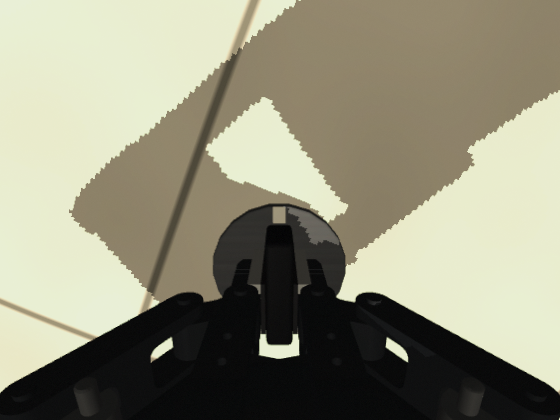

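Cap gripped, opening 0.126 (about 11–12 mm). Now lift and carry it to a spot beside the neck where the wrist camera sees both.

Run:
```python
from cap import *
c=viewer.get_calibration("wrist"); p,M,o=tool()
for z in(.28,.3,.33):
  for y in(-.06,-.075,-.09):
    print(z,y,[tuple(np.round(proj(c,p+M@np.array([0,y+k,z-.22])),0)) for k in(-.046,-.031,0,.031,.046)])
plan([.571,-.204,.33]);plan([.565,.231,.33],119)
```

```text
0.28 -0.06 [(np.float64(279.0), np.float64(59.0)), (np.float64(279.0), np.float64(85.0)), (np.float64(279.0), np.float64(137.0)), (np.float64(279.0), np.float64(186.0)), (np.float64(279.0), np.float64(208.0))]
0.28 -0.075 [(np.float64(279.0), np.float64(31.0)), (np.float64(279.0), np.float64(59.0)), (np.float64(279.0), np.float64(113.0)), (np.float64(279.0), np.float64(163.0)), (np.float64(279.0), np.float64(186.0))]
0.28 -0.09 [(np.float64(279.0), np.float64(4.0)), (np.float64(279.0), np.float64(31.0)), (np.float64(279.0), np.float64(87.0)), (np.float64(279.0), np.float64(139.0)), (np.float64(279.0), np.float64(163.0))]
0.3 -0.06 [(np.float64(279.0), np.float64(64.0)), (np.float64(279.0), np.float64(88.0)), (np.float64(279.0), np.float64(136.0)), (np.float64(279.0), np.float64(180.0)), (np.float64(279.0), np.float64(201.0))]
0.3 -0.075 [(np.float64(279.0), np.float64(40.0)), (np.float64(279.0), np.float64(64.0)), (np.float64(279.0), np.float64(113.0)), (np.float64(279.0), np.float64(159.0)), (np.float64(279.0), np.float64(180.0))]
0.3 -0.09 [(np.float64(279.0), np.float64(14.0)), (n
[... 313 characters left out ...]
t64(173.0)), (np.float64(279.0), np.float64(192.0))]
0.33 -0.075 [(np.float64(279.0), np.float64(49.0)), (np.float64(279.0), np.float64(71.0)), (np.float64(279.0), np.float64(114.0)), (np.float64(279.0), np.float64(154.0)), (np.float64(279.0), np.float64(173.0))]
0.33 -0.09 [(np.float64(279.0), np.float64(27.0)), (np.float64(279.0), np.float64(49.0)), (np.float64(279.0), np.float64(93.0)), (np.float64(279.0), np.float64(135.0)), (np.float64(279.0), np.float64(154.0))]
at [ 0.5715 -0.2041  0.0303] ang 113.06 tilt [ 0. -0. -1.] -> tx,ty,tz [ 0.0003 -0.0004 -0.2997] turn None
at [ 0.5715 -0.2041  0.0303] ang 113.06 tilt [ 0. -0. -1.] -> tx,ty,tz [ 0.4029  0.1645 -0.2997] turn -5.941887496789633
```

Emit:
move_arm(increments=[{"tx":0,"ty":0,"tz":-0.02,"turn":0},{"tx":0,"ty":0,"tz":-0.05,"turn":0},{"tx":0,"ty":0,"tz":-0.085,"turn":0},{"tx":0,"ty":0,"tz":-0.12,"turn":0},{"tx":0.01,"ty":0.004,"tz":-0.155,"turn":0},{"tx":0.025,"ty":0.009,"tz":-0.19,"turn":0},{"tx":0.045,"ty":0.017,"tz":-0.22,"turn":-1},{"tx":0.07,"ty":0.026,"tz":-0.25,"turn":-2},{"tx":0.1,"ty":0.037,"tz":-0.27,"turn":-3},{"tx":0.13,"ty":0.049,"tz":-0.27,"turn":-4},{"tx":0.16,"ty":0.06,"tz":-0.27,"turn":-5},{"tx":0.19,"ty":0.071,"tz":-0.27,"turn":-6},{"tx":0.22,"ty":0.082,"tz":-0.27,"turn":-6},{"tx":0.25,"ty":0.093,"tz":-0.27,"turn":-6},{"tx":0.28,"ty":0.105,"tz":-0.27,"turn":-6},{"tx":0.31,"ty":0.116,"tz":-0.27,"turn":-6},{"tx":0.34,"ty":0.127,"tz":-0.27,"turn":-6},{"tx":0.365,"ty":0.136,"tz":-0.27,"turn":-6},{"tx":0.385,"ty":0.144,"tz":-0.27,"turn":-6},{"tx":0.4,"ty":0.149,"tz":-0.27,"turn":-6}])

```text
time_s: 6.43
eef_pos: [0.5512, 0.2245, 0.2999]
eef_rot: [-0.0, 0.506, 0.862, -0.0]
wrist_force: [0.4, 0.8, -2.0]
opening: 0.123
```

Emit:
move_arm(increments=[{"tx":0,"ty":0,"tz":0,"turn":0},{"tx":0,"ty":0,"tz":0,"turn":0},{"tx":0,"ty":0,"tz":0,"turn":0},{"tx":0,"ty":0,"tz":0,"turn":0},{"tx":0,"ty":0,"tz":0,"turn":0},{"tx":0,"ty":0,"tz":0,"turn":0},{"tx":0,"ty":0,"tz":0,"turn":0},{"tx":0,"ty":0,"tz":0,"turn":0}])

```text
time_s: 7.1
eef_pos: [0.552, 0.2219, 0.3004]
eef_rot: [0.0, 0.507, 0.862, 0.0]
wrist_force: [0.5, 0.2, -0.8]
opening: 0.127
```

Run:
```python
from cap import *
plan([.4995,.194,.3],119);print(get_obs()["opening"],get_obs()["wrist_force"])
c,im,d=shot("wrist","w5");import pickle;pickle.dump((c,tool()[:2]),open("w5.pkl","wb"))
plan([.4995,.194,.3],119)
shot("side","s5")
```

```text
at [0.552  0.2219 0.3004] ang 119.02 tilt [ 1.e-04  0.e+00 -1.e+00] -> tx,ty,tz [ 0.0011 -0.0595  0.0004] turn 0.01757882469166816
0.12689148240827472 [ 0.4862138   0.15518777 -0.77902279]
at [0.552  0.222  0.3004] ang 119.03 tilt [ 1.e-04  0.e+00 -1.e+00] -> tx,ty,tz [ 0.001  -0.0595  0.0003] turn 0.03063369384011594
```

View pics/w5.png

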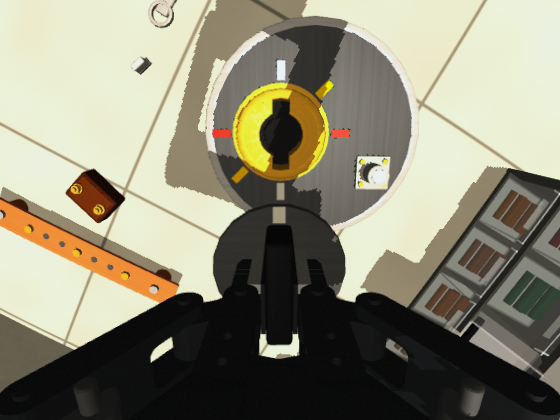

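View pics/s5.png

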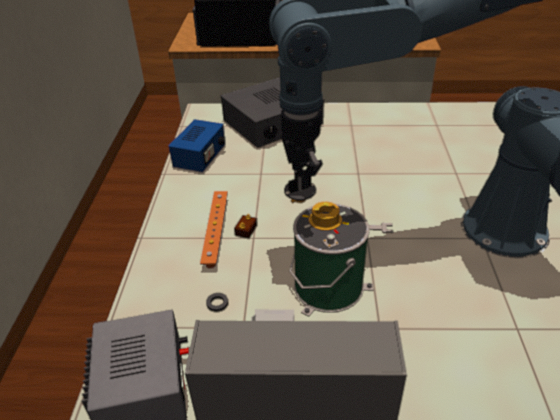

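Wrist view: neck opening centre at about (281,134), red marks at (222,133) and (340,133), white marks at u≈280. The held cap's tick is at u≈279 and its disc at about (279,262). The slots line up with the lugs; next I'll measure precisely.

Run:
```python
from cap import *
import pickle
c,(p,M)=pickle.load(open("w5.pkl","rb"));im=np.load("w5.npz")["im"]
hsv=cv2.cvtColor(im,cv2.COLOR_RGB2HSV);H,S,V=[hsv[:,:,i].astype(int) for i in range(3)]
T=lambda u,v,z:(M.T@(onplane(c,u,v,z)-p))*1000
def bl(m,box,mn):
    u0,v0,u1,v1=box;k=np.zeros(m.shape,np.uint8);k[v0:v1,u0:u1]=m[v0:v1,u0:u1]
    n,l,s,ce=cv2.connectedComponentsWithStats(k);return [(ce[i].round(1),s[i,4]) for i in range(1,n) if s[i,4]>mn]
for nm,m,b in[("red",((H<8)|(H>172))&(S>110),(205,50,355,215)),("wh1",(S<60)&(V>130),(268,50,294,84)),("wh2",(S<70)&(V>100),(268,182,294,204)),("y1",(H>18)&(H<36)&(S>110),(315,70,335,95)),("y2",(H>18)&(H<36)&(S>110),(225,165,248,188))]:
    for ce,a in bl(m,b,15): print(nm,ce,a,T(*ce,.19).round(2),onplane(c,*ce,.19).round(4))
# opening: dark blob
k=np.zeros(V.shape,np.uint8);k[95:175,240:320]=(V[95:175,240:320]<60)
cn=max(cv2.findContours(k,0,1)[0],key=cv2.contourArea);print("open bbox",cv2.boundingRect(cn),cv2.minAreaRect(cn))
# neck outline
k=np.zeros(V.shape,np.uint8);y=(H>15)&(H<36)&(S>110);k[78:184,228:332]=y[78:184,228:332]
cn=max(cv2.findContours(k,0,1)[0],key=cv2.contourArea);print("neck",cv2.boundingRect(cn),cv2.fitEllipse(cv2.convexHull(cn)))
a=cv2.resize(im[55:270,205:355],None,fx=3.6,fy=2.7,interpolation=cv2.INTER_CUBIC)
a=cv2.resize(im[55:205,205:355],None,fx=4,fy=4,interpolation=cv2.INTER_CUBIC);cv2.imwrite("pics/w5z.png",a[:,:,::-1])
a=cv2.resize(im[195:345,205:355],None,fx=4,fy=4,interpolation=cv2.INTER_CUBIC);cv2.imwrite("pics/w5c.png",a[:,:,::-1])
# disc expected: centre at foot tool -> z disc top = p.z -.0303+.028
print([np.round(proj(c,p+M@np.array([x,y,.0023])),1) for x,y in[(0,0),(.034,0),(-.034,0),(0,-.034)]])
```

```text
red [221.4 133. ] 162 [-44.95 -60.72 110.35] [0.5207 0.1533 0.19  ]
red [339.7 133.2] 154 [ 47.23 -60.59 110.35] [0.4761 0.2339 0.19  ]
wh1 [280.8  70. ] 199 [   1.25 -106.71  110.34] [0.4581 0.1713 0.19  ]
wh2 [280. 191.] 119 [  0.75 -14.4  110.35] [0.5391 0.2157 0.19  ]
y1 [324.5  88. ] 159 [ 34.21 -94.02 110.34] [0.4532 0.2063 0.19  ]
y2 [239.5 174.4] 165 [-31.84 -28.08 110.35] [0.5429 0.1806 0.19  ]
open bbox (260, 100, 42, 66) ((281.0936279296875, 132.804931640625), (41.253692626953125, 62.38539505004883), 25.641006469726562)
neck (231, 82, 98, 102) ((275.35516357421875, 136.4266815185547), (94.77191925048828, 116.20053100585938), 41.331451416015625)
[array([279.2, 266.5]), array([346.8, 266.3]), array([211.6, 266.3]), array([279.2, 200.8])]
```

View pics/w5z.png

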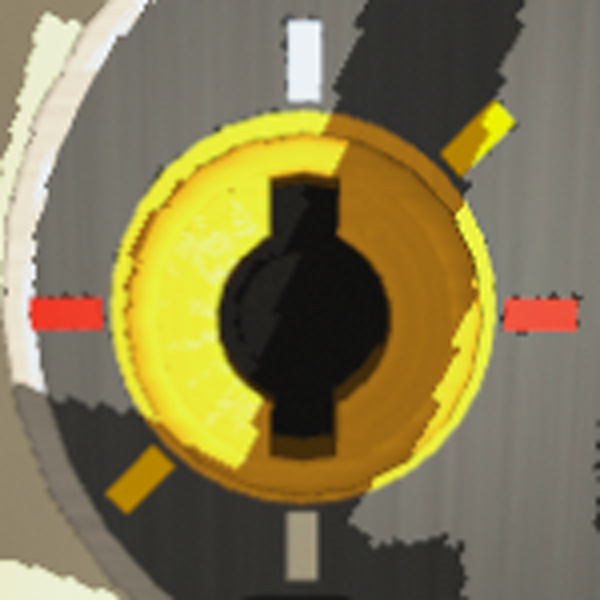

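View pics/w5c.png

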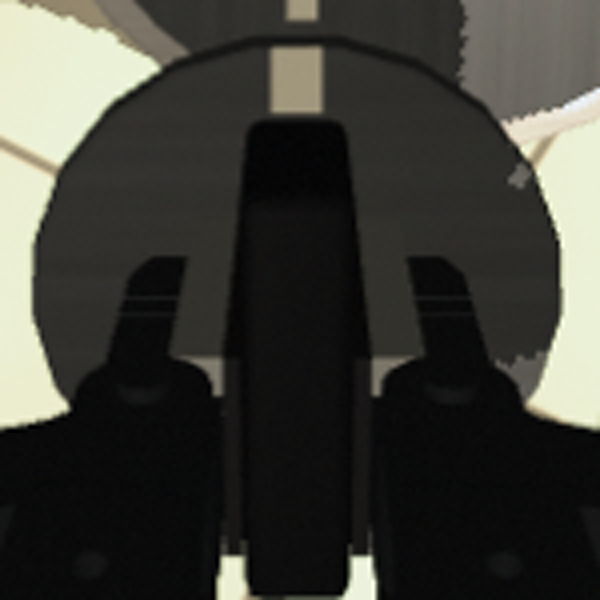

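Run:
```python
from cap import *
import pickle
from scipy.optimize import least_squares
def fit(f,pw,P,M,rowmax,zrel=None):
    """disc edge -> tool frame at disc top plane; circle fit, r=34 fixed or free"""
    im=np.load(f+".npz")["im"];g=cv2.cvtColor(im,cv2.COLOR_RGB2GRAY)
    return g
c5,(p5,M5)=pickle.load(open("w5.pkl","rb"))
p=p5;M=M5;c=c5
for f,zt in[("w4",.0023),("w5",.0023)]:
    g=cv2.cvtColor(np.load(f+".npz")["im"],cv2.COLOR_RGB2GRAY)
    pts=[]
    for ang in np.radians(np.r_[185:240:3,300:356:3]):   # image angle, up is negative v
        r=np.arange(50,80,.25);u=279+r*np.cos(ang);v=266+r*np.sin(ang)
        s=cv2.remap(g.astype(np.float32),u.astype(np.float32)[None],v.astype(np.float32)[None],cv2.INTER_LINEAR)[0]
        s=cv2.GaussianBlur(s[None],(9,1),0)[0];gr=np.diff(s);i=gr.argmax()
        if gr[i]>4: pts.append((u[i],v[i]))
    Q=np.array([(M.T@(onplane(c,a,b,p[2]-zt)-p))[:2]*1000 for a,b in pts])
    for fixed in(1,0):
        fn=lambda x:np.hypot(Q[:,0]-x[0],Q[:,1]-x[1])-(34 if fixed else x[2])
        s=least_squares(fn,[0,0,34],loss="soft_l1",f_scale=.3);print(f,len(Q),s.x.round(2),np.abs(s.fun).mean().round(2))
```

```text
w4 38 [-0.07  1.69 34.  ] 0.61
w4 38 [-0.19  0.47 33.16] 0.47
w5 37 [-0.2   1.85 34.  ] 0.59
w5 37 [-0.2   0.24 32.94] 0.36
```

Emit:
move_arm(increments=[{"tx":0.001,"ty":-0.015,"tz":0,"turn":0},{"tx":0.001,"ty":-0.035,"tz":0.0,"turn":0},{"tx":0.001,"ty":-0.052,"tz":0.01,"turn":0},{"tx":0.001,"ty":-0.061,"tz":0.02,"turn":0},{"tx":0.001,"ty":-0.061,"tz":0.03,"turn":0},{"tx":0.001,"ty":-0.061,"tz":0.04,"turn":0},{"tx":0.001,"ty":-0.061,"tz":0.042,"turn":0},{"tx":0.001,"ty":-0.061,"tz":0.042,"turn":0},{"tx":0.001,"ty":-0.061,"tz":0.042,"turn":0},{"tx":0.001,"ty":-0.061,"tz":0.042,"turn":0},{"tx":0.001,"ty":-0.061,"tz":0.042,"turn":0},{"tx":0.001,"ty":-0.061,"tz":0.042,"turn":0}])

```text
time_s: 8.2
eef_pos: [0.4985, 0.1937, 0.2587]
eef_rot: [0.0, 0.507, 0.862, 0.0]
wrist_force: [0.5, 0.8, -1.7]
opening: 0.128
```

Run:
```python
from cap import *
plan([.4984,.1935,.2583],119)
print(get_obs()["wrist_force"])
c,im,d=shot("wrist","w6");shot("side","s6");shot("top","t6")
im=np.load("s6.npz")["im"];cv2.imwrite("pics/s6z.png",cv2.resize(im[160:260,280:380],None,fx=6,fy=6,interpolation=cv2.INTER_CUBIC)[:,:,::-1])
im=np.load("t6.npz")["im"];cv2.imwrite("pics/t6z.png",cv2.resize(im[195:295,190:290],None,fx=6,fy=6,interpolation=cv2.INTER_CUBIC)[:,:,::-1])
```

```text
at [0.4985 0.1937 0.2587] ang 119.06 tilt [ 7.e-04  1.e-04 -1.e+00] -> tx,ty,tz [-0.0001 -0.0002  0.0004] turn 0.06078854723381255
[ 0.4592789   0.84282759 -1.72594341]
```

View pics/s6z.png

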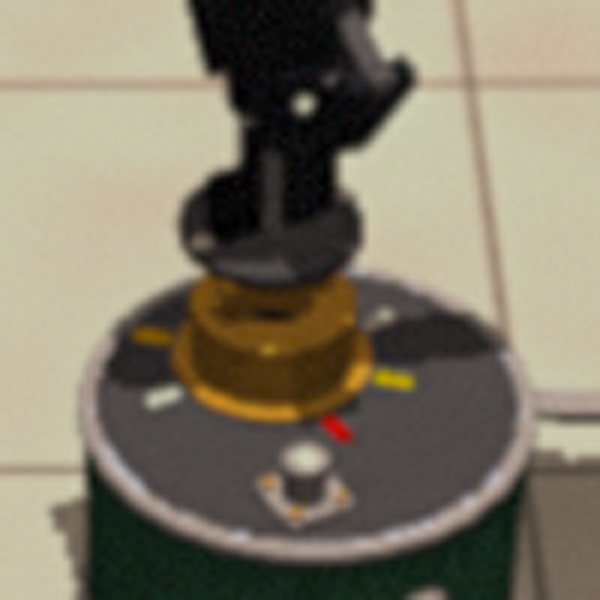

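View pics/t6z.png

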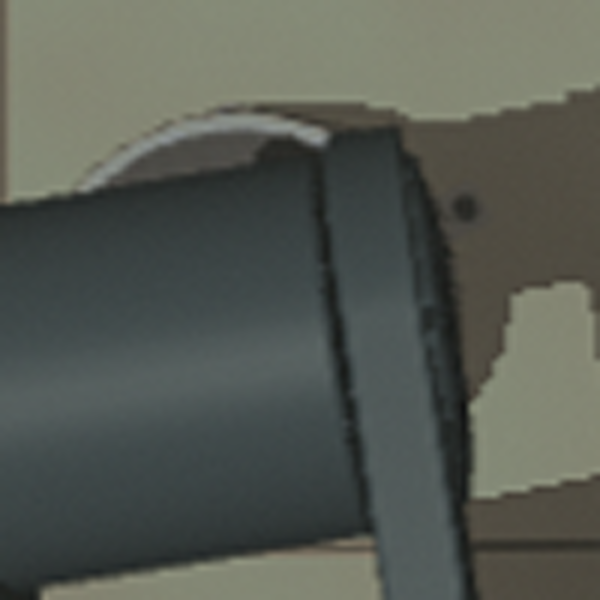

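View pics/w6.png

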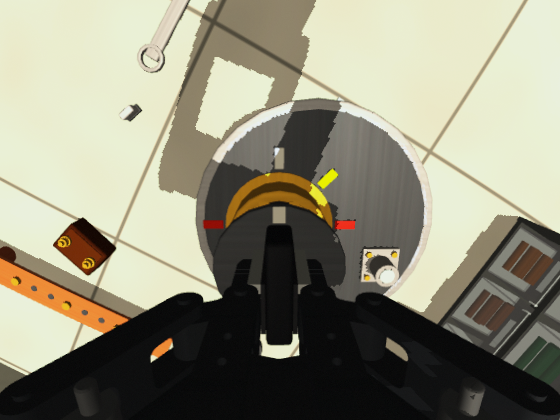

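Run:
```python
from cap import *
import pickle
C=pickle.load(open("C.pkl","rb"));c=C["side"]
for z in(.19,.22,.2537,.2567): print(z,[tuple(np.round((np.array(proj(c,[.4985+a,.1937+b,z]))-[280,160]+.5)*6-.5,1)) for a,b in[(0,0),(-.034,0),(.034,0),(-.031,0),(.031,0),(0,.034),(0,.031)]])
for (u,v) in[(342.4,212.9),(306.8,225.6)]: print(onplane(c,u,v,.19))
```

```text
0.19 [(np.float64(273.5), np.float64(361.7)), (np.float64(365.1), np.float64(361.8)), (np.float64(182.1), np.float64(361.5)), (np.float64(357.0), np.float64(361.8)), (np.float64(190.2), np.float64(361.5)), (np.float64(276.3), np.float64(421.1)), (np.float64(276.1), np.float64(415.8))]
0.22 [(np.float64(275.6), np.float64(298.4)), (np.float64(368.6), np.float64(298.6)), (np.float64(182.7), np.float64(298.3)), (np.float64(360.4), np.float64(298.5)), (np.float64(190.9), np.float64(298.3)), (np.float64(278.5), np.float64(357.4)), (np.float64(278.3), np.float64(352.1))]
0.2537 [(np.float64(278.1), np.float64(224.9)), (np.float64(372.8), np.float64(225.0)), (np.float64(183.5), np.float64(224.8)), (np.float64(364.4), np.float64(225.0)), (np.float64(191.8), np.float64(224.8)), (np.float64(281.1), np.float64(283.2)), (np.float64(280.8), np.float64(278.0))]
0.2567 [(np.float64(278.3), np.float64(218.2)), (np.float64(373.2), np.float64(218.3)), (np.float64(183.6), np.float64(218.1)), (np.float64(364.8), np.float64(218.3)), (np.float64(191.9), np.float64(218.2)), (np.float64(281.3), np.float64(276.5)), (np.float64(281.0), np.float64(271.2))]
[0.45872649 0.16876644 0.19      ]
[0.53954964 0.21372586 0.19      ]
```

Run:
```python
from cap import *
import pickle
C=pickle.load(open("C.pkl","rb"));c=C["side"]
im=np.load("s6.npz")["im"];g=cv2.cvtColor(im,cv2.COLOR_RGB2GRAY)
for r in range(192,206,1): print(r,g[r,305:345].tolist())
print("tick pred",[proj(c,np.array([.4985,.1937,.2567])+r*np.array([np.cos(np.radians(29)),np.sin(np.radians(29)),0])) for r in(.025,.0295,.034)], "obs",(203+.5)/6-.5+280,(242+.5)/6-.5+160)
a=cv2.resize(im[180:235,300:350],None,fx=12,fy=10,interpolation=cv2.INTER_NEAREST);cv2.imwrite("pics/s6y.png",cv2.convertScaleAbs(a,alpha=1.6)[:,:,::-1])
```

```text
192 [189, 189, 190, 190, 187, 170, 129, 77, 40, 17, 4, 4, 1, 11, 6, 16, 5, 7, 23, 42, 48, 42, 20, 17, 13, 13, 12, 14, 4, 6, 34, 69, 103, 132, 167, 195, 199, 196, 198, 196]
193 [188, 189, 189, 191, 179, 137, 79, 43, 29, 22, 7, 7, 8, 6, 9, 6, 7, 10, 21, 39, 49, 43, 16, 6, 10, 13, 7, 12, 1, 11, 24, 52, 67, 90, 144, 192, 200, 197, 196, 198]
194 [188, 188, 189, 189, 172, 111, 50, 35, 33, 23, 8, 5, 5, 9, 7, 7, 1, 13, 22, 44, 52, 44, 19, 13, 9, 19, 9, 10, 12, 15, 26, 37, 37, 57, 119, 179, 197, 197, 195, 196]
195 [191, 187, 190, 187, 158, 91, 43, 38, 32, 25, 4, 11, 10, 6, 5, 9, 1, 4, 26, 45, 50, 43, 17, 7, 7, 11, 6, 18, 25, 29, 35, 35, 34, 41, 83, 148, 192, 198, 195, 195]
196 [189, 190, 189, 181, 141, 73, 34, 38, 32, 23, 6, 7, 9, 7, 0, 7, 3, 0, 27, 49, 53, 40, 20, 14, 10, 17, 21, 28, 34, 42, 41, 41, 36, 31, 59, 129, 189, 197, 196, 194]
197 [191, 191, 190, 178, 138, 66, 33, 38, 34, 20, 10, 0, 2, 3, 0, 7, 4, 3, 26, 47, 47, 48, 30, 24, 27, 32, 35, 35, 41, 43, 40, 41, 36, 35, 53, 124, 189, 196, 195, 194]
198 [191, 190, 192, 184, 145, 71, 35, 44, 52, 41, 19, 0, 3, 5, 9, 15, 10, 17, 27, 39, 45, 49
[... 868 characters left out ...]
, 55, 58, 64, 52, 41, 40, 35, 38, 43, 41, 37, 36, 30, 52, 104, 161, 191, 194, 190, 191, 192]
204 [193, 193, 195, 193, 196, 195, 182, 153, 114, 64, 43, 57, 66, 69, 71, 74, 76, 73, 75, 75, 74, 77, 67, 52, 39, 41, 41, 37, 37, 31, 29, 46, 78, 125, 166, 184, 184, 182, 186, 187]
205 [194, 195, 194, 196, 194, 191, 185, 175, 146, 88, 46, 41, 50, 56, 65, 68, 72, 72, 75, 75, 75, 73, 74, 60, 45, 35, 33, 32, 29, 24, 43, 69, 99, 128, 148, 161, 154, 157, 163, 169]
tick pred [(np.float64(315.90025357000206), np.float64(199.3536191925268)), (np.float64(314.0708378831756), np.float64(199.97086023173011)), (np.float64(312.236150922619), np.float64(200.58988118697937))] obs 313.4166666666667 199.91666666666666
```

View pics/s6y.png

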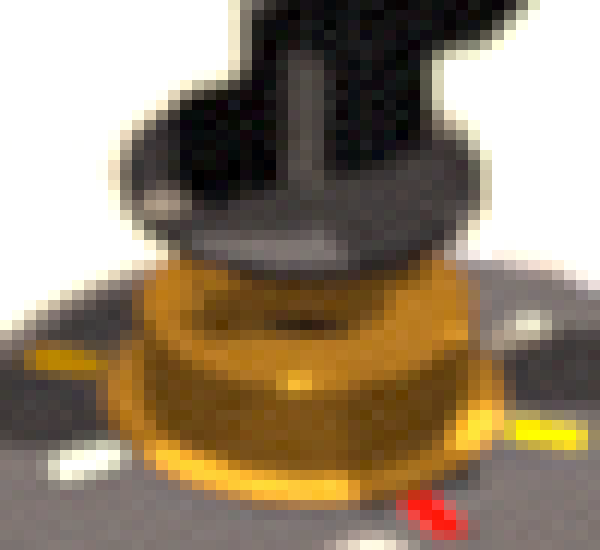

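Side view: the disc centre sits about 1.5–2 mm further in +x than the neck. That agrees with the wrist disc fit (cap about +1.7 mm along tool y in the grip), so I shift ty −1.4 mm and lower gently, watching force.

Emit:
move_arm(increments=[{"tx":0,"ty":-0.0014,"tz":0,"turn":0},{"tx":0,"ty":-0.0014,"tz":0.002,"turn":0},{"tx":0,"ty":-0.0014,"tz":0.004,"turn":0},{"tx":0,"ty":-0.0014,"tz":0.006,"turn":0},{"tx":0,"ty":-0.0014,"tz":0.008,"turn":0},{"tx":0,"ty":-0.0014,"tz":0.01,"turn":0},{"tx":0,"ty":-0.0014,"tz":0.012,"turn":0},{"tx":0,"ty":-0.0014,"tz":0.013,"turn":0},{"tx":0,"ty":-0.0014,"tz":0.013,"turn":0}])

```text
time_s: 9.1
eef_pos: [0.4967, 0.1929, 0.2449]
eef_rot: [-0.0, 0.507, 0.862, -0.0]
wrist_force: [0.1, -0.0, -1.0]
opening: 0.128
```

Run:
```python
from cap import *
plan([.498,.193,.2583],119)
print(get_obs()["wrist_force"],get_obs()["torque"])
```

```text
at [0.4967 0.1929 0.2449] ang 119.06 tilt [-7.e-04 -1.e-04 -1.e+00] -> tx,ty,tz [-0.0005  0.0012 -0.0134] turn 0.055643460505052644
[ 0.10376251 -0.00423032 -0.99241798] [ 0.0206535  -0.02288844 -0.01451981]
```

No contact force with the foot 5 mm below the rim, so it has entered. Continue down.

Emit:
move_arm(increments=[{"tx":0,"ty":0,"tz":0.003,"turn":0},{"tx":0,"ty":0,"tz":0.006,"turn":0},{"tx":0,"ty":0,"tz":0.009,"turn":0},{"tx":0,"ty":0,"tz":0.011,"turn":0},{"tx":0,"ty":0,"tz":0.013,"turn":0},{"tx":0,"ty":0,"tz":0.0145,"turn":0},{"tx":0,"ty":0,"tz":0.0145,"turn":0}])

```text
time_s: 9.68
eef_pos: [0.4969, 0.1929, 0.231]
eef_rot: [0.0, 0.507, 0.862, 0.0]
wrist_force: [-3.5, -0.0, 5.1]
opening: 0.125
```

Run:
```python
from cap import *
plan([.4967,.1929,.2283],119)
o=get_obs();print(o["wrist_force"],o["torque"])
```

```text
at [0.4969 0.1929 0.231 ] ang 119.06 tilt [ 1.e-04  0.e+00 -1.e+00] -> tx,ty,tz [ 0.0001 -0.0002  0.0027] turn 0.06104084144999433
[-3.51243393 -0.00542385  5.09096374] [-0.07863143  0.48609807  0.02508438]
```

Emit:
move_arm(increments=[{"tx":0,"ty":-0.0004,"tz":0.001,"turn":0},{"tx":0,"ty":-0.0004,"tz":0.002,"turn":0},{"tx":0,"ty":-0.0004,"tz":0.003,"turn":0},{"tx":0,"ty":-0.0004,"tz":0.003,"turn":0},{"tx":0,"ty":-0.0004,"tz":0.003,"turn":0}])

```text
time_s: 10.1
eef_pos: [0.4968, 0.1929, 0.2286]
eef_rot: [0.0, 0.507, 0.862, 0.0]
wrist_force: [-2.3, -0.9, 5.5]
opening: 0.122
```

Run:
```python
from cap import *
plan([.4967,.1929,.2283],119)
o=get_obs();print(o["wrist_force"],o["torque"])
shot("wrist","w7")
```

```text
at [0.4968 0.1929 0.2286] ang 119.06 tilt [ 1.e-03  3.e-04 -1.e+00] -> tx,ty,tz [ 0.0001 -0.0001  0.0003] turn 0.06153848809304918
[-2.25222526 -0.87736451  5.54294525] [ 0.07174353  0.46171053 -0.03007078]
```

View pics/w7.png

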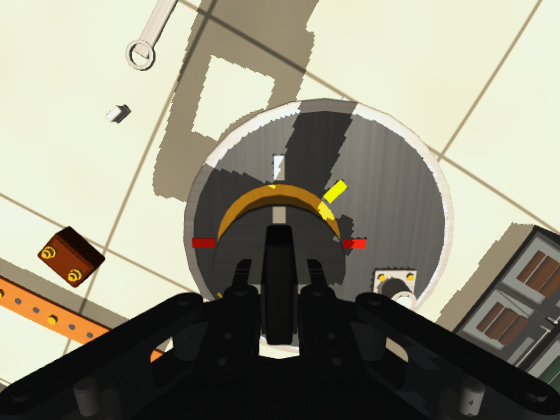

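Emit:
move_arm(increments=[{"tx":0,"ty":0,"tz":0.0007,"turn":0},{"tx":0,"ty":0,"tz":0.0013,"turn":0},{"tx":0,"ty":0,"tz":0.0013,"turn":0},{"tx":0,"ty":0,"tz":0.0013,"turn":0}])

```text
time_s: 10.48
eef_pos: [0.4968, 0.1928, 0.2282]
eef_rot: [0.001, 0.507, 0.862, 0.0]
wrist_force: [-5.6, -1.7, 11.1]
opening: 0.126
```

Run:
```python
from cap import *
plan([.4967,.1929,.2283],119)
o=get_obs();print(o["wrist_force"],o["torque"])
```

```text
at [0.4968 0.1928 0.2282] ang 119.07 tilt [ 1.4e-03  2.0e-04 -1.0e+00] -> tx,ty,tz [ 0.0001 -0.0001 -0.0001] turn 0.06849379111508824
[-5.64784616 -1.72989213 11.08976378] [-0.11369661  0.88614131  0.01740722]
```

Force has jumped to 11 N at TCP z 0.2282, exactly the predicted home height (foot −22 mm). Next I turn 45° clockwise, compensating for the small cap offset in the grip.

Emit:
move_arm(increments=[{"tx":0.0002,"ty":-0.0003,"tz":0,"turn":0},{"tx":0.0003,"ty":-0.0006,"tz":-0.0004,"turn":3},{"tx":0.0005,"ty":-0.0005,"tz":-0.0004,"turn":7},{"tx":0.0006,"ty":-0.0005,"tz":-0.0004,"turn":11},{"tx":0.0007,"ty":-0.0004,"tz":-0.0004,"turn":15},{"tx":0.0008,"ty":-0.0004,"tz":-0.0004,"turn":19},{"tx":0.0009,"ty":-0.0003,"tz":-0.0004,"turn":23}])

```text
time_s: 11.07
eef_pos: [0.4969, 0.1936, 0.2282]
eef_rot: [0.001, 0.67, 0.742, 0.001]
wrist_force: [-0.7, -0.1, 7.0]
opening: 0.125
```

Run:
```python
from cap import *
plan([.4967,.1929,.2283],74)
o=get_obs();print(o["wrist_force"],o["torque"],o["opening"],o["q"])
shot("wrist","w8")
```

```text
at [0.4969 0.1936 0.2282] ang 95.86 tilt [ 3.2e-03  7.0e-04 -1.0e+00] -> tx,ty,tz [-0.0007 -0.0003 -0.0001] turn 21.863232162041413
[-0.74415398 -0.06267568  6.96018126] [0.09446484 0.06613868 0.07691489] 0.12452136981629122 [ 1.48666228e-01  8.81104418e-02  1.71734588e+00  2.05613123e-04
  1.33290155e+00 -1.52451037e+00]
```

View pics/w8.png

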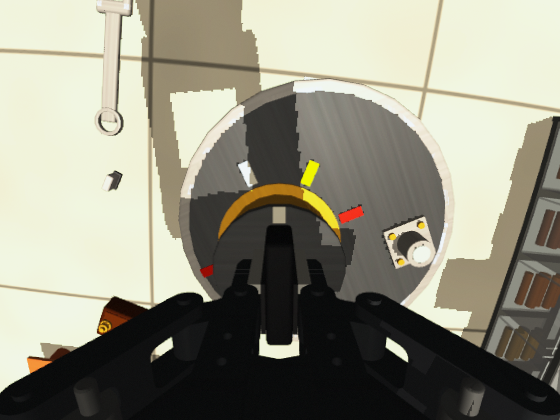

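The cap turns with the gripper: its tick at (279,215) is now midway between the white mark (247,172) and the yellow mark (311,172). Another 22°.

Emit:
move_arm(increments=[{"tx":0.0001,"ty":0.0001,"tz":0,"turn":4},{"tx":0.0002,"ty":0.0002,"tz":0,"turn":8},{"tx":0.0003,"ty":0.0002,"tz":0,"turn":12},{"tx":0.0004,"ty":0.0003,"tz":0,"turn":16},{"tx":0.0005,"ty":0.0003,"tz":0,"turn":20},{"tx":0.0005,"ty":0.0003,"tz":0,"turn":22},{"tx":0.0005,"ty":0.0003,"tz":0,"turn":22},{"tx":0.0005,"ty":0.0003,"tz":0,"turn":22},{"tx":0.0005,"ty":0.0003,"tz":0,"turn":22},{"tx":0.0005,"ty":0.0003,"tz":0,"turn":22},{"tx":0.0005,"ty":0.0003,"tz":0,"turn":22}])

```text
time_s: 12.03
eef_pos: [0.4972, 0.1942, 0.2282]
eef_rot: [0.001, 0.798, 0.602, 0.002]
wrist_force: [-0.8, -0.0, 5.7]
opening: 0.125
```

Run:
```python
from cap import *
plan([.4967,.1929,.2283],74)
o=get_obs();print(o["wrist_force"],o["torque"],o["opening"],o["time_s"],np.abs(o["dq"]).max())
shot("wrist","w9");im=shot("side","s9")[1]
cv2.imwrite("pics/s9z.png",cv2.resize(im[160:260,280:380],None,fx=6,fy=6,interpolation=cv2.INTER_CUBIC)[:,:,::-1])
```

```text
at [0.4972 0.1942 0.2282] ang 74.05 tilt [ 3.3e-03  8.0e-04 -1.0e+00] -> tx,ty,tz [-0.0014 -0.0002 -0.0001] turn 0.053028327072638604
[-0.75392759 -0.02619984  5.73317001] [0.06192847 0.06584664 0.01593796] 0.12481379894642776 12.0333 0.0006881728104754277
```

View pics/w9.png

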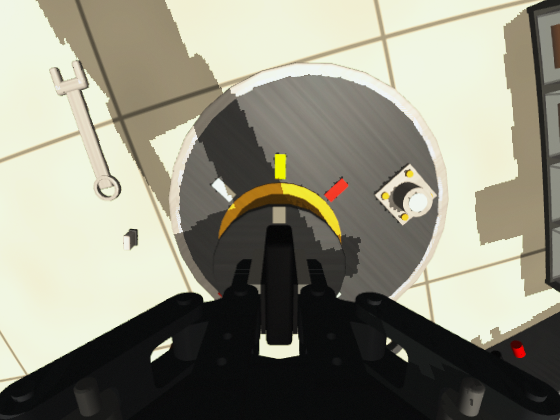

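View pics/s9z.png

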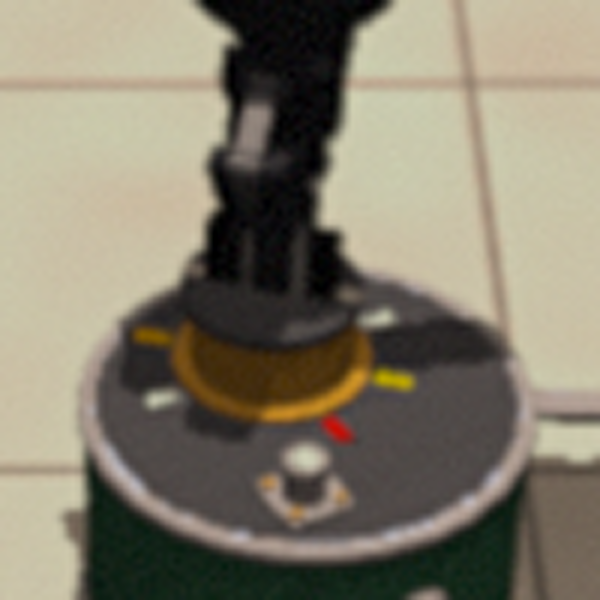

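The tick (279,214) lines up with the yellow mark (280,166), the disc rests on the rim in the side view, and the arm is still. Hand in.

Run:
```python
from h import *
print(workorder.hand_in());o=get_obs();print(o["time_s"],o["opening"],o["wrist_force"])
```

```text
the job is handed in; nothing more can be done
None
the job is handed in; nothing more can be done
```

The vent cap is in the neck, pressed fully home and turned 45° clockwise to the yellow half-turn mark. The gripper is still holding it there. I handed the job in at about 12.1 s; no verdict is reported.

- **Pressed home:** the tool stopped at z 0.2282 m, which puts the cap's foot 22 mm below the rim. The push rose to 11 N as the disc met the rim, and the side view shows the disc on the rim.
- **At the yellow mark:** in the wrist camera the cap's tick (279) lines up with the yellow mark (280). The tool has turned from 119.0° to 74.05°, and the lock click was never approached.
- **Final hold:** opening 0.125 on the bar, wrist force about 5.7 N upward, joint speeds about zero.
- **Disagreements:** the cameras differed on the cap and neck positions by 4–5 mm. The side view and wrist disc fit both put the cap 1.5–2 mm off the neck's axis; after I shifted it 1.4 mm it went in without force. A sideways force of up to 5.6 N while pressing dropped to 0.8 N after a further 0.6 mm shift.
- **Other items:** I kept the arm clear of everything else on the shelf, and the last pictures show nothing moved. I did not measure their final positions, and the ferrite rod was not looked at separately.

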